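# Feed the stamp blanks down the chute and mist them

## Robot

A 6-joint arm with a two-finger parallel gripper is mounted at the origin on the work surface. World frame = base frame: x ahead of the robot, y to its left, z up, the work surface at z = 0. Lengths are in m, angles in degrees, forces in N, time in s.
With the tool pointing down it reaches from about 0.375 to 0.75 m from the base axis. Payload 9 kg.
Tool frame: the origin (TCP) lies midway between the tips of the shut fingers; the grasp point (between the pads) lies behind it (env.pinch_z is the z of the grasp point in the tool frame, in m); z points along the fingers, y is the line along which they close (so a half turn about z gives the same grasp; the last joint's range is limited). The gripper opens to 85 mm and grips with 20 to 120 N. Pads are 22 mm wide; open, the fingers measure 114 mm over their backs; the gripper's body (76 mm by 85 mm) begins 54 mm behind the grasp point. The pads swing forward as they close: fully open they stand 13 mm farther back than shut.
Start: joints at [59.146, 5.964, 5.575, 89.605, 0, 77.527], TCP at [0.189, 0.569, 0.202] pointing down, gripper open.
Joint ranges: [-171.21, 171.21], [-48.23, 106.86], [-62.78, 66.21], [-105.2, 120.99], [-86.42, 89.51], [-180, 180]. Speed limits (degrees/s): [127.2, 127.2, 147.25, 180, 180, 180].

## Interface

Orientations are given as [roll, pitch, yaw] about the fixed x, y, z axes, in that order (R = Rz(yaw) Ry(pitch) Rx(roll)).
In Python, from bench import env gives the robot as it stands.
- The arm moves only by the shell command python3 -m handwheel 'ROWS' [FORCE]. ROWS is JSON, a list of rows, each an object of numbers: "fingers": the opening, from -1 (shut) to 1 (fully open), so that 0 is half open; "dx", "dy", "dz": the shift along the world's x, y, z in m; "spin": the turn about the world's z in rad. A call has 1 to 12 rows; each row shifts and turns the commanded pose from where the row before left it; what a row does not reach is not made up. A row lasts 1/12 s, in which the tool goes at most 41.7 mm and 7.16 degrees, less where a joint would pass 70% of its speed; a pose out of reach is approached as far as the arm can. A call is refused whole if a number of a shift passes 0.0417 or a number of a turn 0.125, either way. A call with a gripper value outside its range is refused whole. The fingers move at their own pace and stop on an object; FORCE is the grip in N (left out, the last holds). Time passes only in rows, so rows that do not move let the fingers close. It gives the time, the measured TCP pose, the force, the opening and the grip force at its end, in the units of the state.
- env.sense(): the state, without advancing time (a new reading comes with each control period).
- env.read_camera(name): name is "side" or "top"; returns the picture (480x640x3 uint8, red, green, blue); there is no depth.
- env.camera_params(name): a dict with "K" (3x3 intrinsics, pixels), "position" and "orientation" of the camera in the world. Camera axes: x right, y down, z forward; pixel columns grow to the right and rows downward; lengths in m; the calibration is good to about 2 mm. A picture is of the moment at which its call begins. camera_params takes no time and is no camera call.
- env.close_job(): hands the job in; it is judged then, once.
The state is a dict: "t": time; "joint_positions": joint angles; "dq": joint speeds; "joint_torque": joint torques, N m; "position": TCP position; "tool_rot": TCP orientation; "ft_force": force on the tool from outside, world axes, zero at the start; "torque": the same for the moment, N m; "finger_gap": opening from 0.0 (shut) to 1.0 (fully open); "grasp_force": force on a finger pad.
Only numpy, scipy, OpenCV 4.12 (cv2) and the standard library are available. Lean on these libraries where they do the work, as an engineer would, in place of code of your own. Each camera call takes 0.05 s, during which the arm holds its last target. There are 200 camera calls.

## Task

Put both T-shaped wooden stamp blanks, one after the other, into the sloping chute so that each slides down through its gauge plate, slab on the floor and rib up, until they lie one behind the other against the stop. The chute may be clamped a little to either side of the middle of its stand. Then press the pump cap of the mister bottle right down and let it come up again; do not shove or topple the engraving block, ink jar, seal stone or eraser.

Things in the scene. Friction and masses are not known exactly. Their poses are not given: they have to be found in the camera images.
- slope (a point): reference of the gravity chute, fixed to its stand, 185 mm above the table: floor level at the chute's upper end, for a chute clamped midway. x runs down the slope (50 degrees below level), y level across, z off the floor. The aluminium channel is clamped stiffly anywhere up to 14 mm to either side of it along y; that setting is not measured: feel for its sides or look.
- gate (a point): same axes as slope, 60 mm down it, where the loading tray ends. Channel: 34 mm wide inside, 40 outside, floor 4 mm, slippery. Before here: open tray with 9 mm side walls, open at its upper end. Here a 4 mm gauge plate, 51 mm high off the floor, with a T window: 34 mm wide up to 16 mm, a 20 mm slot above. Only a blank lying lengthwise, slab on the floor, rib up, passes.
- stop (a point): same axes as slope, 200 mm down it, where a stop plate closes the chute's lower end. From the gauge plate to here the channel's walls are 16 mm high, with lips on top (to 19 mm) that leave a 20 mm slot for the rib. A blank laid right in the tray and let go slides down here by itself. Two cross rails under the floor reach 37 mm to either side of the stand's middle.
- blank1_mid (a point): centre of wooden stamp blank 1, standing on end, 60 mm tall, about 80 g. T section: slab 30 mm wide (y) and 12 thick (x from -21 to -9 mm from this point), gripping rib 14 mm wide (y) and 30 deep (x from -9 to +21 mm), both full length. z runs along its length (up at the start), x from the slab out through the rib. Both ends are alike.
- blank2_mid (a point): centre of wooden stamp blank 2, standing on end, 60 mm tall, about 80 g. T section: slab 30 mm wide (y) and 12 thick (x from -21 to -9 mm from this point), gripping rib 14 mm wide (y) and 30 deep (x from -9 to +21 mm), both full length. z runs along its length (up at the start), x from the slab out through the rib. Both ends are alike.
- blank1_face (a point): centre of the slab's flat face (30 x 60 mm) on stamp blank 1, 21 mm to the -x side of its centre point; same axes
- blank2_face (a point): centre of the slab's flat face (30 x 60 mm) on stamp blank 2, 21 mm to the -x side of its centre point; same axes
- blank1: stamp blank 1, origin at the middle of its lower end as it stands, axes as for its centre point
- blank2: stamp blank 2, origin at the middle of its lower end as it stands, axes as for its centre point
- nozzle_top (a point): middle of the flat top of the round grey pump cap (30 mm across, about 152 mm above the table when up) on the white mister bottle (54 mm across), which is clamped upright to the chute's stand, 120 mm to the side of the stand's middle
- nozzle (a joint): how far the pump cap is pushed down, in m: 0 up, 0.010 bottom; its spring takes 3 N to start it and 9 N at the bottom, and lifts it again
- clamp_block_c (a point): centre of the plain wooden engraving block, 90 x 55 x 40 mm, a bystander
- ink_jar_c (a point): centre of the glass ink jar, 54 mm across and 58 mm high, a bystander
- stone_c (a point): centre of the upright reddish seal stone, 25 x 25 x 50 mm, a bystander
- eraser_c (a point): centre of the rubber eraser, 45 x 22 x 12 mm, a bystander

How it is judged:
By the outcome, as a careful person would: the job done as asked, in the order asked, and still so for the second after the job is handed in, with the robot touching nothing.
It also fails if it takes over 72 s, if anything falls off the work surface, if the arm or the gripper's body presses on something with over 40 N, if the wrist force passes 120 N, or if a joint passes its speed limit or range.

## Working session

There is one attempt and no reset: what is moved stays moved. The work goes in short steps, Python scripts to look and compute and a shell command to move; the robot and the scene stay as the last step left them, time stands still between calls to the robot, and variables do not carry over. Pictures are saved under pics/ and viewed, at most 10 in all, crops included, and the job is handed in when it is done.

```bash
mkdir -p pics; ls; cat > h.py <<'E'
from bench import env
import numpy as np, cv2
from scipy.spatial.transform import Rotation as R
def cam(n):
    p=env.camera_params(n); o=np.array(p["orientation"],float)
    M=R.from_euler('xyz',o,degrees=True).as_matrix() if o.size==3 else (R.from_quat(o).as_matrix() if o.size==4 else o)
    return np.array(p["K"]),np.array(p["position"]),M
def ray(n,uv):
    K,p,M=cam(n); d=M@np.linalg.inv(K)@np.array([uv[0],uv[1],1.]); return p,d/np.linalg.norm(d)
def onz(n,uv,z):
    p,d=ray(n,uv); return p+d*(z-p[2])/d[2]
def proj(n,P):
    K,p,M=cam(n); c=K@(M.T@(np.array(P)-p)); return c[:2]/c[2]
def tri(a,b):
    (p,d),(q,e)=ray('side',a),ray('top',b)
    s=np.linalg.lstsq(np.c_[d,-e],q-p,rcond=None)[0]; A=p+s[0]*d;B=q+s[1]*e
    return (A+B)/2,np.linalg.norm(A-B)
def snap(n,f):
    i=env.read_camera(n); cv2.imwrite(f'pics/{f}.png',i[:,:,::-1]); return i
E
python3 - <<'E'
from h import *
for n in('side','top'):
    snap(n,n+'0'); p=env.camera_params(n); print(p)
print(env.pinch_z, env.sense())
E
```

```text
pics
{'K': array([[457.24582915,   0.        , 325.06744448],
       [  0.        , 457.24582915, 241.40993598],
       [  0.        ,   0.        ,   1.        ]]), 'position': array([ 0.3532528 , -0.72978865,  0.62577994]), 'orientation': array([-124.75443015,   -0.91535387,   -9.83672388])}
{'K': array([[606.49346292,   0.        , 315.13600205],
       [  0.        , 606.49346292, 239.58670732],
       [  0.        ,   0.        ,   1.        ]]), 'position': array([ 0.25416563, -0.00383989,  1.42201565]), 'orientation': array([-168.50214058,    0.24937659,  -97.69996282])}
-0.0187 {'t': 0.1, 'joint_positions': array([5.91464212e+01, 5.99424553e+00, 5.53365502e+00, 8.96061927e+01,
       2.92496319e-04, 7.75273165e+01]), 'dq': array([-0.06448471, -0.10069042,  0.05589913,  0.01578253, -0.00383966,
        0.04622827]), 'joint_torque': array([ 4.96268782e-03, -5.58212006e+01,  5.04717064e+01,  1.32754259e-02,
       -3.30790444e-04, -2.21577875e-05]), 'position': array([0.18901094, 0.56910655, 0.2010304 ]), 'tool_rot': array([-1.79934856e+02, -1.47090342e-02,  1.61619096e+02]), 'ft_force': array([-0.09902777,  0.07497068,  0.57969503]), 'torque': array([ 0.0177317 , -0.05878574,  0.00080966]), 'grasp_force': 0.0, 'finger_gap': 0.9949288785120609}
```

View pics/side0.png

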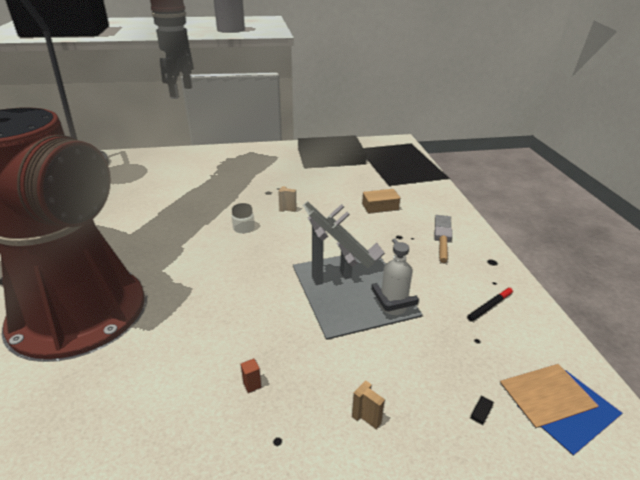

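View pics/top0.png

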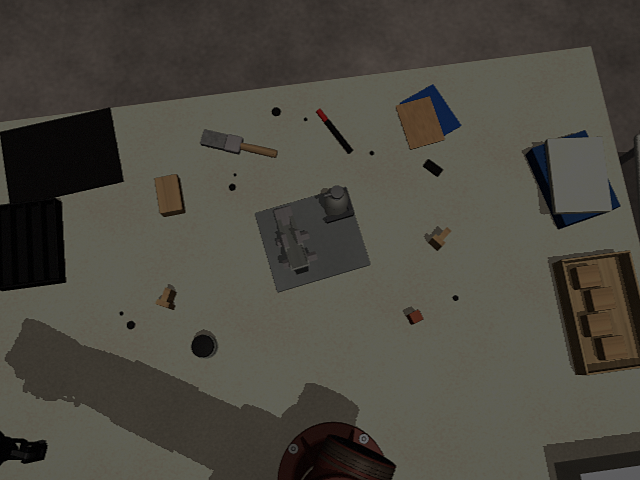

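```bash
python3 - <<'E'
from h import *
a=cv2.imread('pics/top0.png');s=cv2.imread('pics/side0.png')
c=lambda i,x,y,w,h,k:cv2.resize(cv2.convertScaleAbs(i[y:y+h,x:x+w],alpha=1.6),(w*k,h*k),interpolation=cv2.INTER_CUBIC)
o=np.zeros((600,800,3),np.uint8)
o[:300,:240]=c(a,145,275,40,50,6); o[:300,240:480]=c(a,420,215,40,50,6)
o[300:600,:480]=c(s,345,375,48,60,5).repeat(1,0)[:300,:240].repeat(1,1).__class__((300,480,3),np.uint8)*0
o[300:600,:240]=c(s,345,372,48,60,5); o[300:540,240:480]=c(s,270,180,40,40,6)
o[:600,480:800]=c(a,262,190,80,100,4)[:400,:320].repeat(1,0) if 0 else 0
o[:400,480:800]=c(a,255,185,80,100,4)
cv2.imwrite('pics/crop1.png',o)
cv2.imwrite('pics/crop2.png',c(s,290,190,133,100,6))
E
```

```text
(no output)
```

View pics/crop1.png

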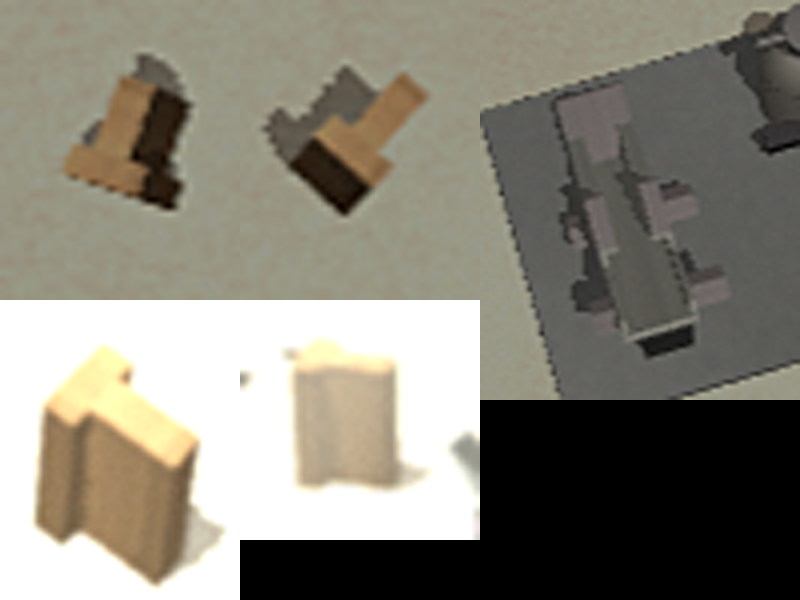

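View pics/crop2.png

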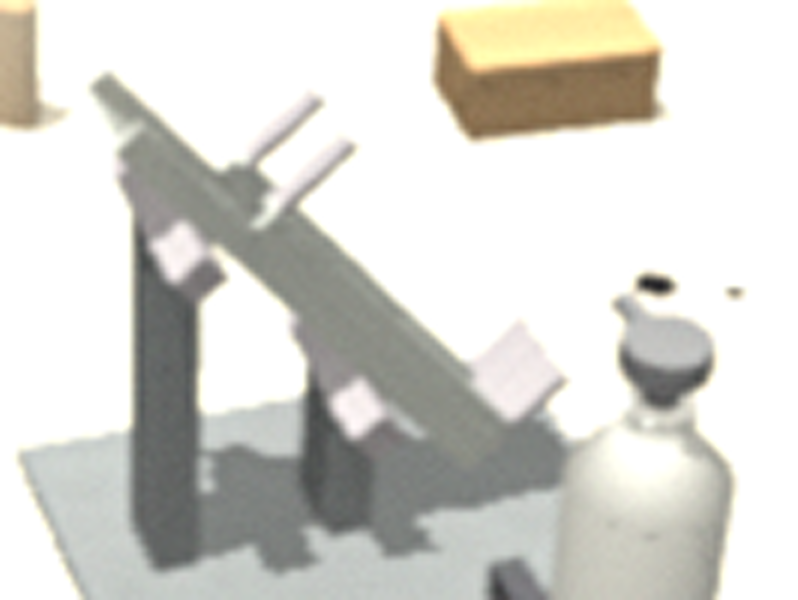

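```bash
python3 - <<'E'
from h import *
np.set_printoptions(precision=4,suppress=True)
T=lambda x,y:(255+(x-480)/4,185+y/4)
B1=lambda x,y:(145+x/6,275+y/6); B2=lambda x,y:(420+(x-240)/6,215+y/6)
S2=lambda x,y:(290+x/6,190+y/6)
for z in(0,.01): print('plate',[onz('top',u,z)[:2] for u in((256,213),(278,291),(370,266))], [onz('side',u,z)[:2] for u in((293,266),(329,337),(421,316))])
print('end floor', [onz('top',T(*u),.185) for u in((627,337),(693,322))])
print('tri cap',tri(S2(668,348),T(783+10,30)))
im=cv2.imread('pics/top0.png')
hsv=cv2.cvtColor(im,cv2.COLOR_BGR2HSV)
for nm,(x,y,w,h) in dict(L=(145,275,40,50),R=(420,215,40,50)).items():
    c=hsv[y:y+h,x:x+w]; m=((c[...,1]>95)&(c[...,2]>85)).astype(np.uint8)
    n,l,st,ce=cv2.connectedComponentsWithStats(m); k=1+np.argmax(st[1:,4]); m=(l==k)
    print('\n'.join(''.join('#' if v else '.' for v in r[4:36]) for r in m[8:40]))
    v,u=np.nonzero(m); P=np.array([onz('top',(x+a,y+b),.06)[:2] for a,b in zip(u,v)])
    c0=P.mean(0); Q=P-c0; 
    # T section: search axis of symmetry via 3rd moment / principal axis
    w,V=np.linalg.eigh(Q.T@Q/len(Q)); e=V[:,1]; s=(Q@e)
    print(nm,len(P),'centroid',c0,'axis ang',np.degrees(np.arctan2(e[1],e[0])),'sd',np.sqrt(w),'skew',(s**3).mean()/s.std()**3, s.min(),s.max())
E
```

```text
plate [array([0.6258, 0.0963]), array([0.4311, 0.0667]), array([ 0.4608, -0.1568])] [array([0.4302, 0.0733]), array([ 0.4715, -0.1487]), array([ 0.6589, -0.1223])]
plate [array([0.6232, 0.0956]), array([0.4299, 0.0662]), array([ 0.4593, -0.1557])] [array([0.429 , 0.0605]), array([ 0.4696, -0.158 ]), array([ 0.6541, -0.132 ])]
end floor [array([0.4489, 0.0239, 0.185 ]), array([ 0.4521, -0.0108,  0.185 ])]
tri cap (array([ 0.6127, -0.0867,  0.1428]), np.float64(0.0021274867087911864))
................................
................................
................................
................................
................................
................................
................................
...............####.............
...............#####............
...............#####............
..............######............
..............#####.............
.............######.............
.............######.............
.............#####..............
............######..............
........##..######..............
........#########...............
.......##########.
[... 1095 characters left out ...]
.##########............
...........########.............
............#######.............
.............#######............
..............#####.............
................##..#...........
.................#.#............
..................#.............
................................
................................
................................
................................
................................
................................
................................
................................
................................
R 111 centroid [ 0.4979 -0.3225] axis ang 127.20534674621186 sd [0.0059 0.0109] skew -0.38325892122813904 -0.020527318583785707 0.014839328293785424
```

```bash
python3 -m handwheel '[{"dx":0.0266,"dy":-0.0255,"spin":-0.021},{"dx":0.0266,"dy":-0.0255,"spin":-0.021},{"dx":0.0266,"dy":-0.0255,"spin":-0.021},{"dx":0.0266,"dy":-0.0255,"spin":-0.021},{"dx":0.0266,"dy":-0.0255,"spin":-0.021},{"dx":0.0266,"dy":-0.0255,"spin":-0.021},{"dx":0.0266,"dy":-0.0255,"spin":-0.021},{"dx":0.0266,"dy":-0.0255,"spin":-0.021},{"dx":0.0266,"dy":-0.0255,"spin":-0.021},{"dx":0.0266,"dy":-0.0255,"spin":-0.021},{"dz":-0.04},{"dz":-0.0}]' 20
```

```text
schema error: expected keys fingers, dx, dy, dz, spin
```

```bash
python3 -m handwheel '[{"fingers":1,"dx":0.0266,"dy":-0.0255,"dz":0,"spin":-0.021},{"fingers":1,"dx":0.0266,"dy":-0.0255,"dz":0,"spin":-0.021},{"fingers":1,"dx":0.0266,"dy":-0.0255,"dz":0,"spin":-0.021},{"fingers":1,"dx":0.0266,"dy":-0.0255,"dz":0,"spin":-0.021},{"fingers":1,"dx":0.0266,"dy":-0.0255,"dz":0,"spin":-0.021},{"fingers":1,"dx":0.0266,"dy":-0.0255,"dz":0,"spin":-0.021},{"fingers":1,"dx":0.0266,"dy":-0.0255,"dz":0,"spin":-0.021},{"fingers":1,"dx":0.0266,"dy":-0.0255,"dz":0,"spin":-0.021},{"fingers":1,"dx":0.0266,"dy":-0.0255,"dz":0,"spin":-0.021},{"fingers":1,"dx":0.0266,"dy":-0.0255,"dz":0,"spin":-0.021},{"fingers":1,"dx":0,"dy":0,"dz":-0.04,"spin":0},{"fingers":1,"dx":0,"dy":0,"dz":0,"spin":0}]' 20
```

```text
t: 1.1
position: [0.4533, 0.3116, 0.1548]
tool_rot: [-179.6, -0.3, 149.4]
ft_force: [-1.6, -0.2, -2.1]
finger_gap: 1.001
grasp_force: 0.0
```

```bash
python3 -m handwheel '[{"fingers":1,"dx":0,"dy":0,"dz":-0.033,"spin":0},{"fingers":1,"dx":0,"dy":0,"dz":-0.033,"spin":0},{"fingers":1,"dx":0,"dy":0,"dz":-0.033,"spin":0},{"fingers":1,"dx":0,"dy":0,"dz":-0.032,"spin":0},{"fingers":1,"dx":0,"dy":0,"dz":0,"spin":0},{"fingers":1,"dx":0,"dy":0,"dz":0,"spin":0}]' 20; python3 - <<'E'
from h import *
snap('side','s1');i=cv2.imread('pics/s1.png'); cv2.imwrite('pics/s1c.png',cv2.resize(i[110:220,220:350],(780,660))[:600])
E
```

```text
t: 1.6
position: [0.4536, 0.3145, 0.0306]
tool_rot: [-179.9, -0.1, 149.6]
ft_force: [1.0, -0.7, 0.8]
finger_gap: 1.001
grasp_force: 0.0
```

View pics/s1c.png

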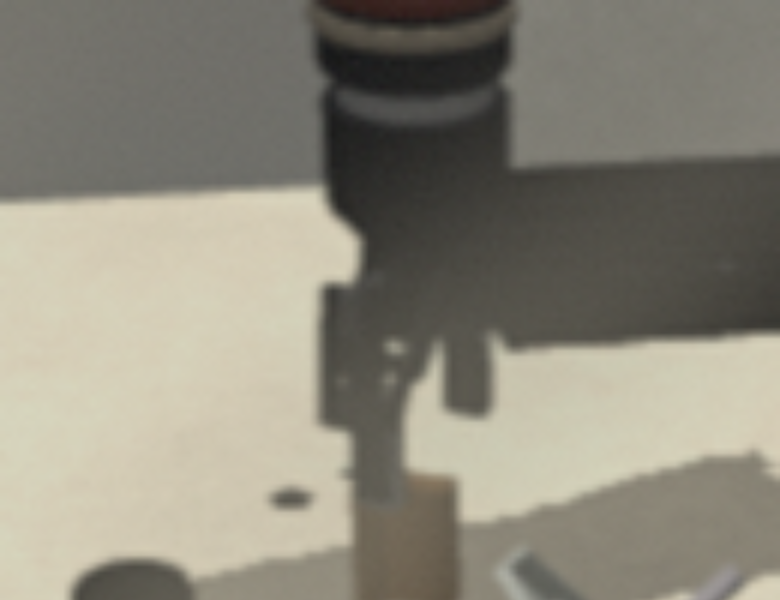

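```bash
python3 -m handwheel '[{"fingers":-1,"dx":0,"dy":0,"dz":0,"spin":0},{"fingers":-1,"dx":0,"dy":0,"dz":0,"spin":0},{"fingers":-1,"dx":0,"dy":0,"dz":0,"spin":0},{"fingers":-1,"dx":0,"dy":0,"dz":0,"spin":0},{"fingers":-1,"dx":0,"dy":0,"dz":0,"spin":0},{"fingers":-1,"dx":0,"dy":0,"dz":0,"spin":0},{"fingers":-1,"dx":0,"dy":0,"dz":0,"spin":0},{"fingers":-1,"dx":0,"dy":0,"dz":0,"spin":0},{"fingers":-1,"dx":0,"dy":0,"dz":0,"spin":0},{"fingers":-1,"dx":0,"dy":0,"dz":0,"spin":0}]' 20
```

```text
t: 2.48
position: [0.4552, 0.3144, 0.0307]
tool_rot: [-180.0, -0.0, 149.6]
ft_force: [-0.0, -0.4, 0.9]
finger_gap: -0.001
grasp_force: 0.0
```

```bash
python3 - <<'E'
from h import *
a=snap('side','s2')[:,:,::-1];b=snap('top','t2')[:,:,::-1]
c=lambda i,x,y,w,h,k:cv2.resize(cv2.convertScaleAbs(i[y:y+h,x:x+w],alpha=1.3),(w*k,h*k),interpolation=cv2.INTER_CUBIC)
cv2.imwrite('pics/c2.png',np.hstack([c(a,255,160,66,80,6),c(b,140,265,66,80,6)]))
print(proj('top',[.4552,.3144,.03]),proj('side',[.4552,.3144,.03]))
E
```

```text
[169.13175557 293.57198769] [291.70360383 200.19845312]
```

View pics/c2.png

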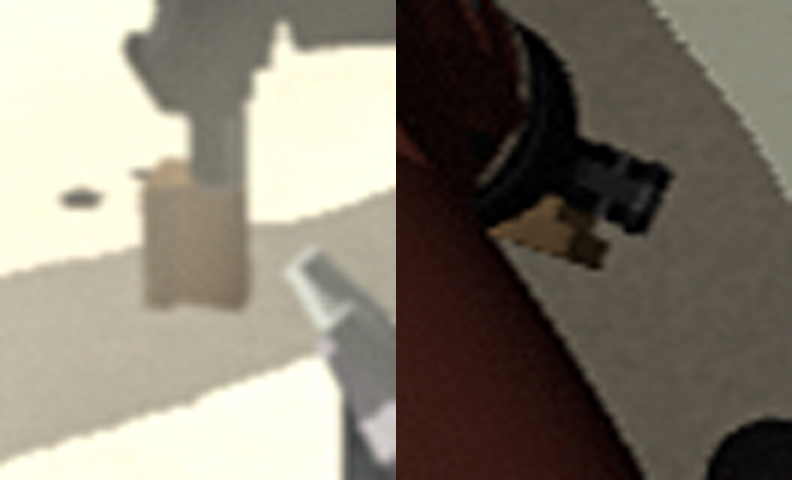

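```bash
python3 - <<'E'
from h import *
np.set_printoptions(precision=4,suppress=True)
S1=lambda x,y:(345+x/5,372+(y-300)/5)
S=lambda x,y:(270+(x-240)/6,180+(y-300)/6)
print('L side: slab-left top, rib right top; bottoms', onz('side',S(297,366),.06),onz('side',S(396,366),.06),onz('side',S(300,483),0),onz('side',S(396,485),0))
r=np.array([.8616,-.5075]); n=np.array([.5075,.8616])
c0=np.array([.4412,.3222])+.0037*r
for x,y in((-.021,-.015),(-.021,.015),(.021,-.007),(.021,.007)):
    p=c0+x*r+y*n; print(x,y,p,proj('side',[*p,.06]),proj('side',[*p,0]),proj('top',[*p,.06]))
print(S(297,366),S(396,366),S(300,483),S(396,485))
r=np.array([.6046,-.7965]); n=np.array([.7965,.6046]); c0=np.array([.4979,-.3225])+.0037*r
for x,y in((-.021,-.015),(-.021,.015),(.021,-.007),(.021,.007)):
    p=c0+x*r+y*n; print('R',x,y,p,proj('side',[*p,.06]),proj('side',[*p,0]),proj('top',[*p,.06]))
print('R slab left',S1(47,400),S1(37,525),'slab back',S1(107,347),'rib tip near',S1(180,465),S1(157,583),'rib tip far',S1(198,440))
E
```

```text
L side: slab-left top, rib right top; bottoms [0.4244 0.3137 0.06  ] [0.4663 0.3077 0.06  ] [0.4235 0.3167 0.    ] [0.4652 0.3088 0.    ]
-0.021 -0.015 [0.4187 0.3181] [277.1385 190.3511] [278.1285 210.3693] [165.6985 308.3905]
-0.021 0.015 [0.4339 0.3439] [282.0879 185.301 ] [282.9224 205.0839] [153.6552 303.2075]
0.021 -0.007 [0.4589 0.3036] [293.3211 191.9504] [293.8573 212.0169] [170.5493 289.8071]
0.021 0.007 [0.466  0.3157] [295.5182 189.5433] [295.988  209.4993] [164.9538 287.4161]
(279.5, 191.0) (296.0, 191.0) (280.0, 210.5) (296.0, 210.83333333333334)
R -0.021 -0.015 [ 0.4755 -0.3178] [352.9056 392.1867] [350.9414 416.7425] [440.9322 246.1941]
R -0.021 0.015 [ 0.4994 -0.2997] [365.6828 380.1215] [363.166  404.6292] [431.3004 237.0953]
R 0.021 -0.007 [ 0.5073 -0.3464] [378.9352 405.8043] [375.6275 430.3391] [450.8029 231.0805]
R 0.021 0.007 [ 0.5184 -0.3379] [384.8168 399.761 ] [381.2612 424.293 ] [446.3087 226.8704]
R slab left (354.4, 392.0) (352.4, 417.0) slab back (366.4, 381.4) rib tip near (381.0, 405.0) (376.4, 428.6) rib tip far (384.6, 400.0)
```

```bash
python3 - <<'E'
from h import *
np.set_printoptions(precision=1,suppress=True)
def tips(p,yaw,z,g):
    a=np.radians(yaw-90); n=np.array([np.cos(a),np.sin(a)])
    for s in(-1,0,1): print(s,proj('side',[*(np.array(p)+s*g*n),z]),proj('top',[*(np.array(p)+s*g*n),z]))
print('start');tips([.189,.569],161.6,.214,.05)
print('s1');tips([.4536,.3145],149.6,.044,.05)
print('s2');tips([.4552,.3144],149.6,.031,.0)
i=cv2.imread('pics/side0.png'); cv2.imwrite('pics/g0.png',cv2.resize(i[40:110,130:220],(720,560)))
print(env.sense()['joint_positions'])
E
```

```text
start
-1 [175.9 109.3] [ 50.4 443.6]
0 [183.4 103.4] [ 25.1 438.5]
1 [190.4  97.8] [ -0.  433.4]
s1
-1 [282.8 204.5] [187.5 302. ]
0 [290.9 195.5] [167.7 293.6]
1 [298.6 187.1] [147.9 285.2]
s2
-1 [291.7 199.9] [169.  293.5]
0 [291.7 199.9] [169.  293.5]
1 [291.7 199.9] [169.  293.5]
[ 21.1   0.2 -18.2  71.5   0.   51.5]
```

View pics/g0.png

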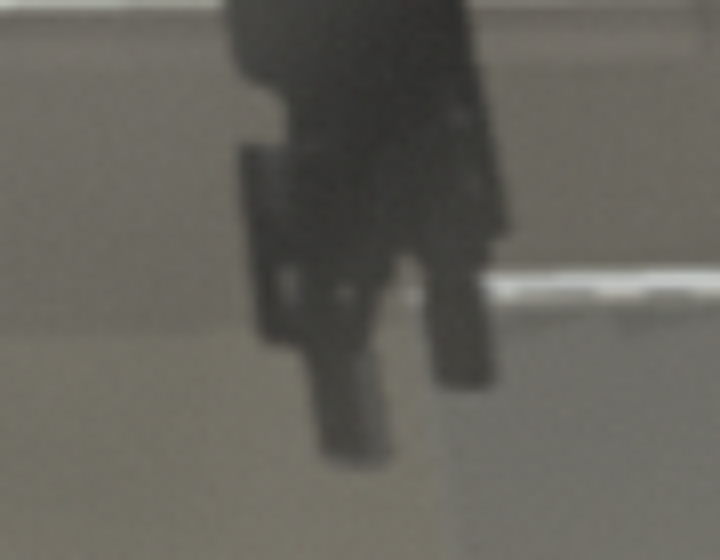

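```bash
python3 -m handwheel '[{"fingers":1,"dx":0,"dy":0,"dz":0,"spin":0},{"fingers":1,"dx":0,"dy":0,"dz":0,"spin":0},{"fingers":1,"dx":0,"dy":0,"dz":0,"spin":0},{"fingers":1,"dx":0,"dy":0,"dz":0,"spin":0},{"fingers":1,"dx":0,"dy":0,"dz":0,"spin":0},{"fingers":1,"dx":0,"dy":0,"dz":-0.005,"spin":0},{"fingers":1,"dx":0,"dy":0,"dz":-0.005,"spin":0},{"fingers":1,"dx":0,"dy":0,"dz":-0.005,"spin":0},{"fingers":1,"dx":0,"dy":0,"dz":-0.005,"spin":0},{"fingers":1,"dx":0,"dy":0,"dz":-0.004,"spin":0},{"fingers":1,"dx":0,"dy":0,"dz":0,"spin":0}]' 20
python3 -m handwheel '[{"fingers":-1,"dx":0,"dy":0,"dz":0,"spin":0},{"fingers":-1,"dx":0,"dy":0,"dz":0,"spin":0},{"fingers":-1,"dx":0,"dy":0,"dz":0,"spin":0},{"fingers":-1,"dx":0,"dy":0,"dz":0,"spin":0},{"fingers":-1,"dx":0,"dy":0,"dz":0,"spin":0},{"fingers":-1,"dx":0,"dy":0,"dz":0,"spin":0},{"fingers":-1,"dx":0,"dy":0,"dz":0,"spin":0},{"fingers":-1,"dx":0,"dy":0,"dz":0,"spin":0}]' 20
```

```text
t: 3.5
position: [0.4544, 0.3141, 0.0054]
tool_rot: [-179.9, -0.1, 149.6]
ft_force: [-0.6, 0.2, 0.1]
finger_gap: 1.0
grasp_force: 0.0
t: 4.17
position: [0.4554, 0.3145, 0.007]
tool_rot: [180.0, 0.0, 149.6]
ft_force: [0.4, 0.0, 1.9]
finger_gap: 0.158
grasp_force: 22.5
```

```bash
python3 -m handwheel '[{"fingers":-1,"dx":0,"dy":0,"dz":0.02,"spin":0},{"fingers":-1,"dx":0,"dy":0,"dz":0.04,"spin":0},{"fingers":-1,"dx":0,"dy":0,"dz":0.04,"spin":0},{"fingers":-1,"dx":0,"dy":0,"dz":0.04,"spin":0},{"fingers":-1,"dx":0,"dy":0,"dz":0.04,"spin":0},{"fingers":-1,"dx":0,"dy":0,"dz":0.04,"spin":0},{"fingers":-1,"dx":0,"dy":0,"dz":0,"spin":0},{"fingers":-1,"dx":0.004,"dy":-0.03,"dz":0,"spin":0.067},{"fingers":-1,"dx":0.004,"dy":-0.03,"dz":0,"spin":0.067},{"fingers":-1,"dx":0.004,"dy":-0.03,"dz":0,"spin":0.067},{"fingers":-1,"dx":0.004,"dy":-0.03,"dz":0,"spin":0.067},{"fingers":-1,"dx":0.004,"dy":-0.03,"dz":0,"spin":0.067}]' 20
python3 -m handwheel '[{"fingers":-1,"dx":0.004,"dy":-0.03,"dz":0,"spin":0.067},{"fingers":-1,"dx":0.004,"dy":-0.03,"dz":0,"spin":0.067},{"fingers":-1,"dx":0.004,"dy":-0.03,"dz":0,"spin":0.067},{"fingers":-1,"dx":0.004,"dy":-0.03,"dz":0,"spin":0.067},{"fingers":-1,"dx":0.004,"dy":-0.03,"dz":0,"spin":0.067},{"fingers":-1,"dx":0,"dy":0,"dz":0,"spin":0},{"fingers":-1,"dx":0,"dy":0,"dz":0,"spin":0}]' 20
python3 - <<'E'
from h import *
a=snap('side','s3')[:,:,::-1];b=snap('top','t3')[:,:,::-1]
c=lambda i,x,y,w,h,k:cv2.resize(cv2.convertScaleAbs(i[y:y+h,x:x+w],alpha=1.4),(w*k,h*k),interpolation=cv2.INTER_CUBIC)
cv2.imwrite('pics/c3.png',np.hstack([c(a,285,150,80,116,5),c(b,255,190,80,116,5)]))
E
```

```text
t: 5.17
position: [0.475, 0.1632, 0.2263]
tool_rot: [-180.0, -0.0, 169.0]
ft_force: [0.8, -0.2, -0.6]
finger_gap: 0.156
grasp_force: 22.2
t: 5.75
position: [0.4952, 0.0131, 0.2262]
tool_rot: [180.0, -0.0, -172.2]
ft_force: [0.7, 1.1, -0.0]
finger_gap: 0.16
grasp_force: 22.2
```

View pics/c3.png

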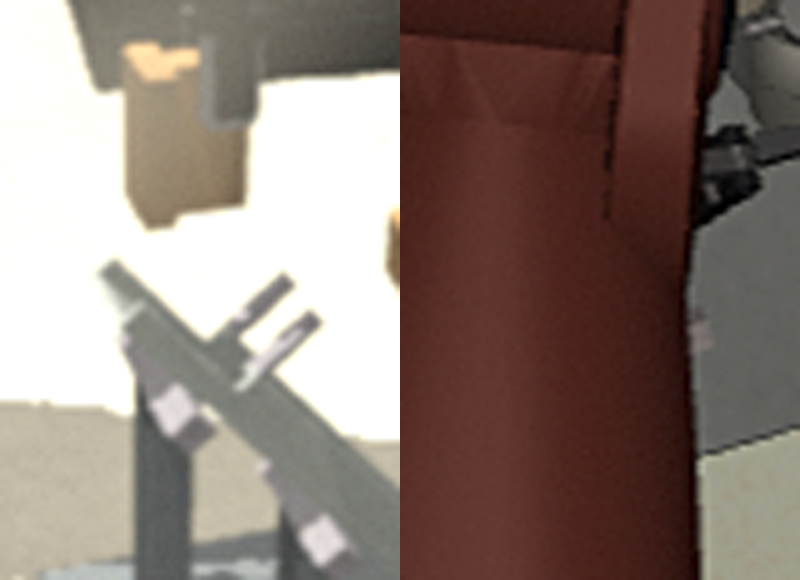

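```bash
python3 - <<'E'
from h import *
g=cv2.cvtColor(cv2.imread('pics/top0.png'),cv2.COLOR_BGR2GRAY)
print('cols',list(range(274,322)))
for r in range(222,276,2 ): print(r,' '.join('%2d'%(v//3) for v in g[r,274:322]))
E
```

```text
cols [274, 275, 276, 277, 278, 279, 280, 281, 282, 283, 284, 285, 286, 287, 288, 289, 290, 291, 292, 293, 294, 295, 296, 297, 298, 299, 300, 301, 302, 303, 304, 305, 306, 307, 308, 309, 310, 311, 312, 313, 314, 315, 316, 317, 318, 319, 320, 321]
222 19 16 11 16 19 18 17 19 22 22 22 21 22 22 23 20 11 15 18 18 17 18 19 19 19 19 19 20 19 19 19 19 19 19 19 19 19 19 19 19 19 19 19 19 19 19 19 19
224 19 19 16 12 18 18 17 18 20 22 22 22 21 20 20 17 12 15 19 17 18 18 19 20 19 19 19 19 19 19 19 19 19 19 19 19 19 19 20 19 19 19 19 19 19 19 19 20
226 18 20 17 10 15 18 18 17 18 18 18 18 18 17 18 18 17 14 17 18 18 17 18 19 19 19 19 19 19 19 19 19 19 19 19 19 19 19 19 19 19 19 19 19 19 19 19 19
228 18 19 17  9 12 16 18 18 17 18 18 18 18 18 16 13 12 13 12 11 15 18 18 19 19 19 19 19 19 19 19 19 19 19 19 19 19 19 19 19 19 20 19 19 19 19 19 19
230 19 19 20 18 10 14 18 18 17 17 18 19 18 18 18 16 12 13 13 13 13 14 16 18 20 20 20 20 17 10 14 20 20 19 19 19 19 19 18 19 19 19 19 19 19 19 19 19
232 16 10 10 10 11 11 13 13 15 18 18 19 18 19 18 18 16 12 13 13 14 20 22 21 22 20 13 13 15 14 15 15 14 15 18 19 19
[... 2441 characters left out ...]
 21 21 18 13 23 25 17 18 18 18 17 17 17 20 23 26 27 29 25 18 14  8 16 20 19 19 20 20 19 19 20 19 19 18 18 19
268 21 20 20 20 20 20 20 20 20 20 21 21 21 21 21 20 22 24 19 22 26 29 29 27 21 16 11  7  5  6  5  6  5  6 14 21 20 19 19 19 19 19 19 19 19 19 19 18
270 20 20 20 21 20 20 20 20 20 21 20 20 20 20 20 20 21 23 23 19  9  6  5  5  5  5  5  6  6  6  5  5  6  3 12 20 19 19 19 19 19 19 19 19 18 19 19 19
272 20 20 20 21 20 20 20 20 20 20 20 20 20 20 20 20 20 20 20 20 21 17  5  5  6  5  5  5  5 10 16 20 20 20 20 19 19 19 19 19 19 20 19 20 19 19 19 19
274 21 20 20 20 20 20 20 20 20 20 20 20 20 20 20 20 20 20 20 20 21 20 15 13 18 21 21 21 21 20 19 19 19 19 19 19 19 19 19 18 19 19 19 19 19 19 19 19
```

```bash
python3 - <<'E'
from h import *
np.set_printoptions(precision=4,suppress=True)
yaw=np.radians(8); d=np.array([np.cos(yaw),np.sin(yaw),0]); n=np.array([-np.sin(yaw),np.cos(yaw),0]); Z=np.array([0,0,1.])
c,s=np.cos(np.radians(50)),np.sin(np.radians(50)); X=c*d-s*Z; N=s*d+c*Z
m=onz('top',(299.2,263.3),.185+.009*c); O=m-.009*s*d; print('slope pt',O, 'L/R outer lat', (onz('top',(289.6,265.4),.1908)-O)@n,(onz('top',(308.8,261.1),.1908)-O)@n)
O[2]=.185
# gate slot centre
p,dr=ray('top',(292,240)); t=((O+.06*X-p)@X)/(dr@X); q=p+t*dr; print('gate slot lat',(q-O)@n,'h',(q-O)@N)
for nm,P in dict(nearwalltop=O-.02*n+.009*N,farwalltop=O+.02*n+.009*N,nearfloor=O-.017*n,tabfar=O+.06*X+.015*n+.051*N,tabnear=O+.06*X-.015*n+.051*N,stopL=O+.2*X+.02*n,).items(): print(nm,proj('side',P),proj('top',P))
# blank now
T=np.array([.4952,.0131]); 
for nm,(x,y) in dict(slabnear=(-.033,-.015),slabfar=(-.033,.015),ribnear=(.009,-.007)).items():
    P=np.array([*T,.2262-.007])+x*d+y*n; print(nm,proj('side',P),'pos rel O d,lat,z',(P-O)@d,(P-O)@n,(P-O)[2])
E
```

```text
slope pt [0.4514 0.0061 0.1908] L/R outer lat 0.02014367390827608 -0.020224580154514716
gate slot lat 0.0009828860332338658 h 0.033589272534093925
nearwalltop [312.4368 210.9969] [308.5718 260.695 ]
farwalltop [306.4819 200.6478] [289.8132 265.9092]
nearfloor [308.4066 213.4178] [308.1107 264.7198]
tabfar [341.8426 205.2734] [283.697 234.745]
tabnear [347.0833 212.8653] [297.4214 230.9685]
stopL [360.7146 256.5137] [279.2818 227.2487]
slabnear [313.8856 195.6438] pos rel O d,lat,z 0.011377664358661157 -0.014145511309997937 0.03420000000000001
slabfar [309.2846 188.1357] pos rel O d,lat,z 0.011377664358661138 0.015854488690002073 0.03420000000000001
ribnear [334.2966 190.5532] pos rel O d,lat,z 0.053377664358661134 -0.00614551130999793 0.03420000000000001
```

```bash
python3 -m handwheel '[{"fingers":-1,"dx":0,"dy":-0.001,"dz":-0.015,"spin":0},{"fingers":-1,"dx":0,"dy":0,"dz":-0.015,"spin":0},{"fingers":-1,"dx":0,"dy":0,"dz":-0.007,"spin":0},{"fingers":-1,"dx":0,"dy":0,"dz":-0.004,"spin":0},{"fingers":-1,"dx":0,"dy":0,"dz":0,"spin":0},{"fingers":-1,"dx":0,"dy":0,"dz":0,"spin":0}]' 20
python3 -m handwheel '[{"fingers":-1,"dx":0,"dy":0,"dz":-0.002,"spin":0},{"fingers":-1,"dx":0,"dy":0,"dz":-0.002,"spin":0},{"fingers":-1,"dx":0,"dy":0,"dz":0,"spin":0}]' 20
```

```text
t: 6.35
position: [0.4953, 0.0138, 0.1862]
tool_rot: [180.0, 0.0, -172.0]
ft_force: [0.5, -0.2, 0.0]
finger_gap: 0.162
grasp_force: 22.2
t: 6.6
position: [0.4953, 0.0134, 0.1818]
tool_rot: [180.0, 0.0, -172.0]
ft_force: [0.7, 0.2, -1.1]
finger_gap: 0.16
grasp_force: 22.2
```

```bash
for i in 1 2; do python3 -m handwheel '[{"fingers":-1,"dx":0,"dy":0,"dz":-0.002,"spin":0},{"fingers":-1,"dx":0,"dy":0,"dz":0,"spin":0}]' 20; done; python3 -m handwheel '[{"fingers":-1,"dx":0,"dy":0,"dz":-0.002,"spin":0},{"fingers":-1,"dx":0,"dy":0,"dz":0,"spin":0}]' 20
```

```text
t: 6.77
position: [0.4959, 0.0134, 0.1801]
tool_rot: [-180.0, 0.1, -172.0]
ft_force: [3.4, 0.8, 1.2]
finger_gap: 0.154
grasp_force: 22.5
t: 6.93
position: [0.4967, 0.0135, 0.1789]
tool_rot: [-180.0, 0.2, -172.0]
ft_force: [4.2, 2.0, 4.6]
finger_gap: 0.158
grasp_force: 23.0
t: 7.1
position: [0.4975, 0.0136, 0.1777]
tool_rot: [-180.0, 0.3, -172.0]
ft_force: [8.1, 3.5, 7.8]
finger_gap: 0.155
grasp_force: 23.5
```

```bash
python3 -m handwheel '[{"fingers":-1,"dx":-0.0045,"dy":-0.0006,"dz":0.002,"spin":0},{"fingers":-1,"dx":-0.0045,"dy":-0.0006,"dz":0.002,"spin":0},{"fingers":-1,"dx":0,"dy":0,"dz":0,"spin":0}]' 20; python3 -m handwheel '[{"fingers":-1,"dx":-0.0049,"dy":-0.0007,"dz":0.0016,"spin":0},{"fingers":-1,"dx":-0.0049,"dy":-0.0007,"dz":0.0016,"spin":0},{"fingers":-1,"dx":0,"dy":0,"dz":0,"spin":0}]' 20
```

```text
t: 7.35
position: [0.4875, 0.0122, 0.1814]
tool_rot: [-180.0, 0.2, -172.0]
ft_force: [4.4, 1.3, 7.7]
finger_gap: 0.155
grasp_force: 24.1
t: 7.6
position: [0.4768, 0.0108, 0.1838]
tool_rot: [-180.0, 0.1, -172.0]
ft_force: [2.7, 1.2, 4.1]
finger_gap: 0.155
grasp_force: 24.1
```

```bash
cat >> h.py <<'E'
def wood(n,f,x,y,w,h):
    i=snap(n,f)[y:y+h,x:x+w].astype(int); m=(i[...,0]-i[...,2]>22)
    print('\n'.join('%3d '%(y+k)+''.join('#' if a else ('+' if b<75 else '.') for a,b in zip(r,q)) for k,(r,q) in enumerate(zip(m,i.sum(2)/3))))
    return m
E
python3 - <<'E'
from h import *
wood('side','s4',292,160,64,60)
E
```

```text
160 #########.....................................++++++++++++++++++
161 ##########....................................++++++++++++++++++
162 ##########.................................+++++++++++++++++++++
163 ##########.................................+++++++++++++++++++++
164 ###########...............................++++++++++++++++++++++
165 ###########...............................+++.+.................
166 ###########..............................++........#############
167 ###########..............................++..###################
168 ############....#.......................++..####################
169 #################.....................++++..####################
170 ##################.....................+++..####################
171 ##################...................++++..#####################
172 ##################.................++++++..#####################
173 ###################................++++++..#####################
174 ###################.................++++..######################
175 ###################..................+++..###################
[... 2339 characters left out ...]
##########
210 #############.........####################.......###############
211 ##############.........##################.......################
212 ##############...........###############.......#######...#######
213 ###############...........#############.......#######....#######
214 ################...........#...#######.......######.......######
215 ################...............######.......######.......#######
216 ################.................###......#######.......########
217 ###############...........................######.......#########
218 ######..#######...........................#####.......##########
219 #######..#######...........................###.......###########
```

```bash
python3 - <<'E'
from h import *
i=cv2.imread('pics/s4.png')[155:222,292:350]; h=cv2.cvtColor(i,cv2.COLOR_BGR2HSV)[...,1]
for k,(r,q) in enumerate(zip(h,i)): print('%3d '%(155+k)+''.join('#' if a>75 else ('+' if a>48 else ('-' if b.mean()<80 else '.')) for a,b in zip(r,q)))
E
```

```text
155 .........................................-----------------
156 .........................................-----------------
157 .........................................-----------------
158 .............................................-------------
159 .............................................-------------
160 .............................................-------------
161 ..........................................----------------
162 ..........................................----------------
163 .........................................-----------------
164 ..................................-....-------------------
165 ..................................--...---------..........
166 ......................................------..............
167 ......................................-----...............
168 ..................................-..------...............
169 ................................--..------................
170 ................................---.------................
171 ................................----------................
172 .........................
[... 2420 characters left out ...]
.......
211 .......................+########++........................
212 ........................+####++...........................
213 .........................+##++............................
214 ..........................+#+.............................
215 ...........................++.............................
216 ..........................................................
217 ..........................................................
218 ..........................................................
219 ..........................................................
220 ..........................................................
221 ..........................................................
```

```bash
cat >> h.py <<'E'
def asc(f,x,y,w,h,st=1):
    i=cv2.imread(f'pics/{f}.png')[y:y+h:st,x:x+w:st]; H=cv2.cvtColor(i,cv2.COLOR_BGR2HSV)[...,1]
    for k,(r,q) in enumerate(zip(H,i)): print('%3d '%(y+k*st)+''.join('#' if a>75 else ('+' if a>48 else ('-' if b.mean()<80 else '.')) for a,b in zip(r,q)))
E
python3 -m handwheel '[{"fingers":-1,"dx":-0.005,"dy":-0.0007,"dz":0.0005,"spin":0},{"fingers":-1,"dx":-0.005,"dy":-0.0007,"dz":0.0005,"spin":0},{"fingers":-1,"dx":0,"dy":0,"dz":0,"spin":0}]' 20; python3 -m handwheel '[{"fingers":-1,"dx":-0.005,"dy":-0.0007,"dz":-0.0005,"spin":0},{"fingers":-1,"dx":-0.005,"dy":-0.0007,"dz":-0.0005,"spin":0},{"fingers":-1,"dx":0,"dy":0,"dz":0,"spin":0}]' 20; python3 -c "
from h import *
snap('side','s5');asc('s5',282,175,64,50)"
```

```text
t: 7.9
position: [0.4665, 0.0094, 0.1842]
tool_rot: [-180.0, 0.0, -172.0]
ft_force: [2.6, 1.2, 4.1]
finger_gap: 0.159
grasp_force: 26.2
t: 8.15
position: [0.4572, 0.008, 0.1833]
tool_rot: [-180.0, 0.1, -172.0]
ft_force: [5.7, 1.8, 2.4]
finger_gap: 0.159
grasp_force: 32.2
175 ......................................--........................
176 ......................................-.........................
177 .....................................--.........................
178 ...................................-.--.........................
179 ...................................---..........................
180 .................................-----..........................
181 ................................................................
182 ................................-...............................
183 ...............................--...............................
184 ..............................---...............................
185 ....................++........---...............................
186 ...................+##.........--...............................

[... 1921 characters left out ...]
..........
215 ................................................................
216 ................................................................
217 ................................................................
218 ................................................................
219 ................................................................
220 ................................................................
221 ................................................................
222 ................................................................
223 ................................................................
224 ................................................................
```

```bash
python3 -m handwheel '[{"fingers":-1,"dx":-0.004,"dy":-0.0006,"dz":-0.001,"spin":0},{"fingers":-1,"dx":0,"dy":0,"dz":0,"spin":0}]' 20; python3 -m handwheel '[{"fingers":-1,"dx":0.0064,"dy":0.0009,"dz":-0.0077,"spin":0},{"fingers":-1,"dx":0.0064,"dy":0.0009,"dz":-0.0077,"spin":0},{"fingers":-1,"dx":0.0064,"dy":0.0009,"dz":-0.0077,"spin":0},{"fingers":-1,"dx":0,"dy":0,"dz":0,"spin":0}]' 20; python3 -c "
from h import *
snap('side','s6');asc('s6',282,175,70,60)"
```

```text
t: 8.37
position: [0.4541, 0.0075, 0.1827]
tool_rot: [-180.0, 0.2, -172.0]
ft_force: [7.7, 4.2, 5.2]
finger_gap: 0.158
grasp_force: 35.6
t: 8.7
position: [0.4747, 0.0106, 0.1595]
tool_rot: [180.0, 0.3, -172.0]
ft_force: [14.1, 4.2, 5.2]
finger_gap: 0.159
grasp_force: 35.5
175 ..................................................---.................
176 ........................................----....-----.................
177 ......................................---------------.................
178 .....................................---------------..................
179 ..................................-..---------------..................
180 ...................................----------------...................
181 ....................................---------------...................
182 ................................-.-----------------...................
183 .............................-...-----------------....................
184 .................................-----------------....................
185 ................................------------------....................
18
[... 2972 characters left out ...]
.........................
226 ......................................................................
227 ......................................................................
228 ...............................-......................................
229 ...............................-......................................
230 ...............................-......................................
231 ...............................-......................................
232 ...............................--.....................................
233 ...............................---....................................
234 ...............................---....................................
```

```bash
python3 -m handwheel '[{"fingers":-0.2,"dx":0,"dy":0,"dz":0,"spin":0},{"fingers":-0.2,"dx":0,"dy":0,"dz":0,"spin":0},{"fingers":-0.2,"dx":0,"dy":0,"dz":0,"spin":0},{"fingers":-0.2,"dx":0,"dy":0,"dz":0.005,"spin":0},{"fingers":-0.2,"dx":0,"dy":0,"dz":0.02,"spin":0},{"fingers":-0.2,"dx":0,"dy":0,"dz":0.04,"spin":0},{"fingers":-0.2,"dx":0,"dy":0,"dz":0.02,"spin":0},{"fingers":-0.2,"dx":0,"dy":0,"dz":0,"spin":0},{"fingers":-0.2,"dx":0,"dy":0,"dz":0,"spin":0}]' 20; python3 -c "
from h import *
i=snap('side','s7');asc('s7',292,180,105,90)"
```

```text
t: 9.5
position: [0.4718, 0.0099, 0.2447]
tool_rot: [-180.0, 0.0, -172.0]
ft_force: [0.1, 0.7, -0.4]
finger_gap: 0.401
grasp_force: 0.0
180 .............................................................................................------------
181 ..............................................................................................-----------
182 ..............................................................................................-----------
183 ...............................................................................................----------
184 ................................................................................................---------
185 .................................................................................................--......
186 .........................................................................................................
187 .........................................................................................................
188 ................................................................................
[... 8235 characters left out ...]
........................................
264 ....................-----------..................----------....-.........................................
265 ....................-----------..................------------..................-.........................
266 ....................-----------.................-------------............................................
267 ....................----------.............-.----------------............................................
268 ....................-----------................--------------..-.........................................
269 ....................-----------................--------------............................................
```

```bash
python3 -m handwheel '[{"fingers":1,"dx":0.003,"dy":-0.0288,"dz":0,"spin":-0.0884},{"fingers":1,"dx":0.003,"dy":-0.0288,"dz":0,"spin":-0.0884},{"fingers":1,"dx":0.003,"dy":-0.0288,"dz":0,"spin":-0.0884},{"fingers":1,"dx":0.003,"dy":-0.0288,"dz":0,"spin":-0.0884},{"fingers":1,"dx":0.003,"dy":-0.0288,"dz":0,"spin":-0.0884},{"fingers":1,"dx":0.003,"dy":-0.0288,"dz":0,"spin":-0.0884},{"fingers":1,"dx":0.003,"dy":-0.0288,"dz":0,"spin":-0.0884},{"fingers":1,"dx":0.003,"dy":-0.0288,"dz":0,"spin":-0.0884},{"fingers":1,"dx":0.003,"dy":-0.0288,"dz":0,"spin":-0.0884},{"fingers":1,"dx":0.003,"dy":-0.0288,"dz":0,"spin":-0.0884},{"fingers":1,"dx":0.003,"dy":-0.0288,"dz":0,"spin":-0.0884},{"fingers":1,"dx":0.003,"dy":-0.0288,"dz":0,"spin":-0.0884}]' 20
python3 -m handwheel '[{"fingers":1,"dx":0,"dy":0,"dz":-0.04,"spin":0},{"fingers":1,"dx":0,"dy":0,"dz":-0.04,"spin":0},{"fingers":1,"dx":0,"dy":0,"dz":-0.04,"spin":0},{"fingers":1,"dx":0,"dy":0,"dz":0,"spin":0},{"fingers":1,"dx":0,"dy":0,"dz":0,"spin":0}]' 20
```

```text
t: 10.55
position: [0.5068, -0.3363, 0.2418]
tool_rot: [-180.0, -0.2, 126.9]
ft_force: [-0.0, -0.5, -0.1]
finger_gap: 1.006
grasp_force: 0.0
t: 10.97
position: [0.5055, -0.3335, 0.1209]
tool_rot: [-179.9, -0.4, 127.2]
ft_force: [0.2, 0.1, 1.4]
finger_gap: 0.997
grasp_force: 0.0
```

```bash
python3 -m handwheel '[{"fingers":1,"dx":0.002,"dy":-0.002,"dz":-0.03,"spin":0},{"fingers":1,"dx":0,"dy":0,"dz":-0.03,"spin":0},{"fingers":1,"dx":0,"dy":0,"dz":-0.02,"spin":0},{"fingers":1,"dx":0,"dy":0,"dz":-0.02,"spin":0},{"fingers":1,"dx":0,"dy":0,"dz":-0.016,"spin":0},{"fingers":1,"dx":0,"dy":0,"dz":0,"spin":0},{"fingers":1,"dx":0,"dy":0,"dz":0,"spin":0}]' 20
python3 -m handwheel '[{"fingers":-1,"dx":0,"dy":0,"dz":0,"spin":0},{"fingers":-1,"dx":0,"dy":0,"dz":0,"spin":0},{"fingers":-1,"dx":0,"dy":0,"dz":0,"spin":0},{"fingers":-1,"dx":0,"dy":0,"dz":0,"spin":0},{"fingers":-1,"dx":0,"dy":0,"dz":0,"spin":0},{"fingers":-1,"dx":0,"dy":0,"dz":0,"spin":0},{"fingers":-1,"dx":0,"dy":0,"dz":0,"spin":0},{"fingers":-1,"dx":0,"dy":0,"dz":0,"spin":0}]' 20
```

```text
t: 11.55
position: [0.5105, -0.3382, 0.0102]
tool_rot: [180.0, 0.1, 127.2]
ft_force: [-1.0, 0.2, 0.0]
finger_gap: 1.0
grasp_force: 0.0
t: 12.22
position: [0.5097, -0.3376, 0.0082]
tool_rot: [180.0, 0.0, 127.2]
ft_force: [-0.8, 0.1, 2.9]
finger_gap: 0.158
grasp_force: 22.9
```

```bash
python3 -m handwheel '[{"fingers":-1,"dx":0,"dy":0,"dz":0.02,"spin":0},{"fingers":-1,"dx":0,"dy":0,"dz":0.04,"spin":0},{"fingers":-1,"dx":0,"dy":0,"dz":0.04,"spin":0},{"fingers":-1,"dx":0,"dy":0,"dz":0.04,"spin":0},{"fingers":-1,"dx":0,"dy":0,"dz":0.04,"spin":0},{"fingers":-1,"dx":0,"dy":0,"dz":0.04,"spin":0},{"fingers":-1,"dx":0,"dy":0,"dz":0,"spin":0}]' 20
python3 -m handwheel '[{"fingers":-1,"dx":-0.001,"dy":0.0293,"dz":0,"spin":0.0884},{"fingers":-1,"dx":-0.001,"dy":0.0293,"dz":0,"spin":0.0884},{"fingers":-1,"dx":-0.001,"dy":0.0293,"dz":0,"spin":0.0884},{"fingers":-1,"dx":-0.001,"dy":0.0293,"dz":0,"spin":0.0884},{"fingers":-1,"dx":-0.001,"dy":0.0293,"dz":0,"spin":0.0884},{"fingers":-1,"dx":-0.001,"dy":0.0293,"dz":0,"spin":0.0884},{"fingers":-1,"dx":-0.001,"dy":0.0293,"dz":0,"spin":0.0884},{"fingers":-1,"dx":-0.001,"dy":0.0293,"dz":0,"spin":0.0884},{"fingers":-1,"dx":-0.001,"dy":0.0293,"dz":0,"spin":0.0884},{"fingers":-1,"dx":-0.001,"dy":0.0293,"dz":0,"spin":0.0884},{"fingers":-1,"dx":-0.001,"dy":0.0293,"dz":0,"spin":0.0884},{"fingers":-1,"dx":-0.001,"dy":0.0293,"dz":0,"spin":0.0884}]' 20
python3 -m handwheel '[{"fingers":-1,"dx":0,"dy":0,"dz":0,"spin":0},{"fingers":-1,"dx":0,"dy":0,"dz":0,"spin":0},{"fingers":-1,"dx":0,"dy":0,"dz":0,"spin":0}]' 20
python3 -c "
from h import *
snap('side','s8');asc('s8',292,150,60,70)"
```

```text
t: 12.8
position: [0.5116, -0.3395, 0.2369]
tool_rot: [179.9, 0.7, 127.2]
ft_force: [0.9, -1.3, 1.3]
finger_gap: 0.155
grasp_force: 22.5
t: 13.8
position: [0.4973, 0.0155, 0.2274]
tool_rot: [180.0, -0.0, -171.8]
ft_force: [0.6, 0.8, -1.0]
finger_gap: 0.158
grasp_force: 22.5
t: 14.05
position: [0.4976, 0.0139, 0.2275]
tool_rot: [-180.0, -0.0, -172.1]
ft_force: [-0.4, 0.4, -1.2]
finger_gap: 0.154
grasp_force: 22.5
150 ........--...............................-.......-----------
151 ........--................................-....-------------
152 .........-................................---.--------------
153 ..........................................-.----------------
154 ...........................................-----------------
155 .........................................-.-----------------
156 ..........................................---.--------------
157 .........................................-------------------
158 .................++++++...................----.-------------
159 ................+######+++++++++++.....-..------------------
160 ................+#############
[... 3165 characters left out ...]
..................................................
210 ............................................................
211 ............................................................
212 ............................................................
213 ............................................................
214 ............................................................
215 ............................................................
216 ............................................................
217 ............................................................
218 ............................................................
219 ............................................................
```

```bash
python3 -m handwheel '[{"fingers":-1,"dx":0.001,"dy":-0.001,"dz":-0.015,"spin":0},{"fingers":-1,"dx":0,"dy":0,"dz":-0.015,"spin":0},{"fingers":-1,"dx":0,"dy":0,"dz":-0.009,"spin":0},{"fingers":-1,"dx":0,"dy":0,"dz":-0.004,"spin":0},{"fingers":-1,"dx":0,"dy":0,"dz":-0.002,"spin":0},{"fingers":-1,"dx":0,"dy":0,"dz":0,"spin":0}]' 20
python3 -m handwheel '[{"fingers":-1,"dx":0,"dy":0,"dz":-0.002,"spin":0},{"fingers":-1,"dx":0,"dy":0,"dz":-0.002,"spin":0},{"fingers":-1,"dx":0,"dy":0,"dz":-0.002,"spin":0},{"fingers":-1,"dx":0,"dy":0,"dz":0,"spin":0}]' 20
```

```text
t: 14.6
position: [0.5023, 0.0112, 0.1854]
tool_rot: [-179.8, 0.5, -172.2]
ft_force: [8.9, 1.7, 9.2]
finger_gap: 0.157
grasp_force: 25.1
t: 14.93
position: [0.5036, 0.0115, 0.181]
tool_rot: [-179.8, 0.7, -172.1]
ft_force: [10.4, 0.3, 14.7]
finger_gap: 0.155
grasp_force: 26.8
```

```bash
python3 -m handwheel '[{"fingers":-1,"dx":-0.0045,"dy":-0.0004,"dz":0.002,"spin":0},{"fingers":-1,"dx":-0.0045,"dy":-0.0004,"dz":0.002,"spin":0},{"fingers":-1,"dx":0,"dy":0,"dz":0,"spin":0}]' 20; python3 -m handwheel '[{"fingers":-1,"dx":-0.0049,"dy":-0.0005,"dz":0.0016,"spin":0},{"fingers":-1,"dx":-0.0049,"dy":-0.0005,"dz":0.0016,"spin":0},{"fingers":-1,"dx":0,"dy":0,"dz":0,"spin":0}]' 20; python3 -c "
from h import *
snap('side','s9');asc('s9',292,180,55,40)"
```

```text
t: 15.18
position: [0.4916, 0.0109, 0.1831]
tool_rot: [-179.9, 0.3, -172.2]
ft_force: [5.0, 2.2, 7.5]
finger_gap: 0.156
grasp_force: 26.6
t: 15.43
position: [0.4805, 0.0102, 0.1851]
tool_rot: [-180.0, 0.2, -172.1]
ft_force: [3.3, -0.2, 3.9]
finger_gap: 0.156
grasp_force: 26.3
180 .......................-....--------...................
181 ............................--------...................
182 .......................++...--------...................
183 ......................+##...--------...................
184 ....................++###...--------...................
185 ..............+++..+#####...--------...................
186 .............++##++######...--------...................
187 ...........++###########+...--------...................
188 ...........+############+...--------...................
189 ...........+###########++...--------...................
190 ............+#########+++...---------+.................
191 ............+########++++...---------++................
192 .............+########+++...---------++................
193 .............+#######+##+...---------+#
[... 876 characters left out ...]
........+###############+...............
209 ........................+############++................
210 ........................+###########+..................
211 .........................+########++...................
212 ..........................#######++....................
213 ..........................+######+.....................
214 ...........................+#####+.....................
215 ............................#####+.....................
216 ............................+###+......................
217 .............................++........................
218 .......................................................
219 .......................................................
```

Rotating just like the first; finish the turn and shift down-slope.

```bash
python3 -m handwheel '[{"fingers":-1,"dx":-0.005,"dy":-0.0007,"dz":0.0005,"spin":0},{"fingers":-1,"dx":-0.005,"dy":-0.0007,"dz":0.0005,"spin":0},{"fingers":-1,"dx":-0.005,"dy":-0.0007,"dz":-0.0005,"spin":0},{"fingers":-1,"dx":-0.005,"dy":-0.0007,"dz":-0.0005,"spin":0},{"fingers":-1,"dx":-0.004,"dy":-0.0006,"dz":-0.001,"spin":0},{"fingers":-1,"dx":0,"dy":0,"dz":0,"spin":0}]' 20; python3 -m handwheel '[{"fingers":-1,"dx":0.0064,"dy":0.0009,"dz":-0.0077,"spin":0},{"fingers":-1,"dx":0.0064,"dy":0.0009,"dz":-0.0077,"spin":0},{"fingers":-1,"dx":0.0064,"dy":0.0009,"dz":-0.0077,"spin":0},{"fingers":-1,"dx":0,"dy":0,"dz":0,"spin":0}]' 20; python3 -c "
from h import *
snap('side','s10');asc('s10',292,180,65,46)"
```

```text
t: 15.98
position: [0.4549, 0.0078, 0.1826]
tool_rot: [180.0, -0.1, -172.0]
ft_force: [-0.1, -0.6, -1.1]
finger_gap: 0.157
grasp_force: 26.1
t: 16.32
position: [0.4766, 0.0111, 0.1581]
tool_rot: [179.9, 0.0, -172.0]
ft_force: [4.3, 1.5, 1.8]
finger_gap: 0.159
grasp_force: 26.3
180 ..........................-----------------......................
181 .........................------------------......................
182 .......................-------------------.......................
183 ...................-.---------------------.......................
184 .....................---------------------.......................
185 ......................-------------------........................
186 ......................-------------------........................
187 ......................------------------.........................
188 .....................-------------------.........................
189 .....................-------------------.........................
190 .....................------------------..........................
191 .....................------------------.........
[... 1697 characters left out ...]

216 ............................+##############++....................
217 ..............................############+......................
218 ...............................###########.......................
219 ................................#########+.......................
220 .................................+######.........................
221 ..................................+####+.........................
222 ...................................+###..........................
223 ....................................+##+.........................
224 .....................................+#+.........................
225 .................................................................
```

```bash
python3 -m handwheel '[{"fingers":-0.2,"dx":0,"dy":0,"dz":0,"spin":0},{"fingers":-0.2,"dx":0,"dy":0,"dz":0,"spin":0},{"fingers":-0.2,"dx":0,"dy":0,"dz":0,"spin":0},{"fingers":-0.2,"dx":0,"dy":0,"dz":0.005,"spin":0},{"fingers":-0.2,"dx":0,"dy":0,"dz":0.02,"spin":0},{"fingers":-0.2,"dx":0,"dy":0,"dz":0.04,"spin":0},{"fingers":-0.2,"dx":0,"dy":0,"dz":0.02,"spin":0},{"fingers":-1,"dx":0,"dy":0,"dz":0,"spin":0},{"fingers":-1,"dx":0,"dy":0,"dz":0,"spin":0}]' 20; python3 -c "
from h import *
i=snap('side','s11');cv2.imwrite('pics/c11.png',cv2.resize(i[170:290,285:425,::-1],(700,600),interpolation=cv2.INTER_CUBIC))"
```

```text
t: 17.12
position: [0.4757, 0.0103, 0.2465]
tool_rot: [-179.9, 0.1, -172.0]
ft_force: [-0.1, -0.7, -1.4]
finger_gap: 0.128
grasp_force: 0.0
```

View pics/c11.png

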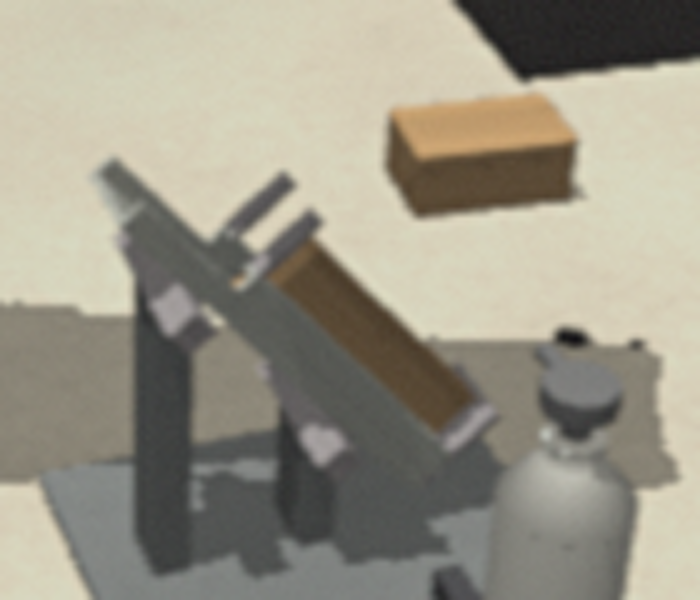

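```bash
python3 - <<'E'
from h import *
np.set_printoptions(precision=4,suppress=True)
print(onz('side',(401.2,247),.152))
g=cv2.cvtColor(cv2.imread('pics/top0.png'),cv2.COLOR_BGR2GRAY)
print('cols 322..356')
for r in range(180,222): print(r,' '.join('%2d'%(v//3) for v in g[r,320:358]))
for q in ((337,191),(335,192),(333,191)): print(q,onz('top',q,.152))
E
```

```text
[ 0.6096 -0.0958  0.152 ]
cols 322..356
180 31 31 31 31 31 31 31 31 31 31 31 31 31 31 31 31 31 31 31 31 31 30 30 31 31 31 31 31 31 31 31 30 30 30 30 30 30 31
181 31 31 30 31 31 31 31 31 31 31 31 31 31 31 31 31 31 31 31 31 31 30 30 31 30 30 31 31 30 30 31 31 31 31 30 31 30 30
182 31 31 30 31 31 31 31 31 30 31 31 31 31 31 31 31 31 31 30 31 31 31 31 30 30 30 31 31 30 30 30 31 31 30 30 30 30 31
183 31 31 31 31 31 30 31 31 31 30 31 30 31 31 30 30 30 31 31 31 30 30 29 30 30 30 30 31 31 31 31 31 31 30 30 30 31 31
184 30 30 31 31 31 31 31 31 30 31 31 30 30 31 32 32 32 32 32 32 31 31 31 31 30 30 31 30 31 31 31 31 30 31 31 31 31 31
185 30 30 30 31 31 31 31 31 30 31 31 31 31 32 30 23 24 22 22 29 33 32 32 31 31 31 31 31 31 31 31 31 31 31 30 30 30 31
186 31 30 30 31 31 31 32 31 31 31 31 32 30 21 17 18 18 18 17 19 22 27 33 33 30 26 33 32 31 31 31 31 31 31 31 30 31 31
187 31 31 31 32 33 33 33 33 32 32 33 31 22 18 18 18 18 18 18 18 18 16 17 21 15 10 21 33 32 31 31 31 31 31 31 30 31 31
188 31 32 28 18 18 18 17 24 30 17 13 14 18 18 19 18 19 18 19 19 18 18 16 10  9  8 14 26 32 31 31 30 30 31 31 31 31 3
[... 3306 characters left out ...]
217 19 20 20 17 11 11 10 11 10 10 10 10 10 11 10 11 11 11 10 11 11 11  9  5  4  0  1  6 11 17 20 20 20 20 18 24 33 31
218 20 19 17 10 10  9 11 11 10 10 11 10 11 11 10 11 10 11 10  8  5  2  0  4 10 15 20 20 19 19 19 20 19 19 19 18 23 32
219 19 19 16  9 11  9  7 10 11 11 11 11 12 11 11 10  6  4  0  1  6 12 17 20 20 20 19 19 19 19 19 18 18 19 18 20 26 32
220 19 19 20 17 10 10  9 11 11 11 11 11  8  5  2  1  4 10 14 21 20 19 19 20 20 19 19 19 19 19 19 19 19 19 18 18 24 33
221 19 19 20 20 17  8  7 12 10  6  4  0  0  4 10 14 21 20 20 20 19 19 19 19 19 18 19 19 19 19 19 19 19 19 19 18 18 24
(337, 191) [ 0.6112 -0.0945  0.152 ]
(335, 192) [ 0.6096 -0.0898  0.152 ]
(333, 191) [ 0.6124 -0.0859  0.152 ]
```

```bash
python3 -m handwheel '[{"fingers":-1,"dx":0.0268,"dy":-0.021,"dz":0,"spin":0},{"fingers":-1,"dx":0.0268,"dy":-0.021,"dz":0,"spin":0},{"fingers":-1,"dx":0.0268,"dy":-0.021,"dz":0,"spin":0},{"fingers":-1,"dx":0.0268,"dy":-0.021,"dz":0,"spin":0},{"fingers":-1,"dx":0.0268,"dy":-0.021,"dz":0,"spin":0},{"fingers":-1,"dx":0,"dy":0,"dz":0,"spin":0},{"fingers":-1,"dx":0,"dy":0,"dz":-0.03,"spin":0},{"fingers":-1,"dx":0,"dy":0,"dz":-0.03,"spin":0},{"fingers":-1,"dx":0,"dy":0,"dz":-0.02,"spin":0},{"fingers":-1,"dx":0,"dy":0,"dz":0,"spin":0},{"fingers":-1,"dx":0,"dy":0,"dz":0,"spin":0}]' 20
```

```text
t: 18.08
position: [0.6076, -0.0938, 0.1634]
tool_rot: [179.9, -0.2, -172.0]
ft_force: [-0.1, -1.0, 1.4]
finger_gap: 0.0
grasp_force: 0.0
```

```bash
python3 -m handwheel '[{"fingers":-1,"dx":0.002,"dy":-0.001,"dz":-0.01,"spin":0},{"fingers":-1,"dx":0,"dy":0,"dz":-0.01,"spin":0},{"fingers":-1,"dx":0,"dy":0,"dz":-0.01,"spin":0},{"fingers":-1,"dx":0,"dy":0,"dz":-0.004,"spin":0},{"fingers":-1,"dx":0,"dy":0,"dz":0,"spin":0}]' 20
for i in 1 2; do python3 -m handwheel '[{"fingers":-1,"dx":0,"dy":0,"dz":-0.002,"spin":0},{"fingers":-1,"dx":0,"dy":0,"dz":-0.002,"spin":0},{"fingers":-1,"dx":0,"dy":0,"dz":0,"spin":0}]' 20; done
```

```text
t: 18.5
position: [0.6103, -0.0951, 0.1295]
tool_rot: [179.9, -0.1, -172.0]
ft_force: [-0.2, -0.8, 0.4]
finger_gap: 0.0
grasp_force: 0.0
t: 18.75
position: [0.6111, -0.0954, 0.1269]
tool_rot: [180.0, 0.0, -172.0]
ft_force: [-0.6, 0.4, 1.0]
finger_gap: 0.003
grasp_force: 0.0
t: 19.0
position: [0.6109, -0.0953, 0.1226]
tool_rot: [180.0, -0.0, -172.0]
ft_force: [0.1, -0.2, 0.2]
finger_gap: 0.001
grasp_force: 0.0
```

```bash
for i in 1 2 3; do python3 -m handwheel '[{"fingers":-1,"dx":0,"dy":0,"dz":-0.002,"spin":0},{"fingers":-1,"dx":0,"dy":0,"dz":-0.002,"spin":0},{"fingers":-1,"dx":0,"dy":0,"dz":0,"spin":0}]' 20|grep -E 'pos|ft'; done
```

```text
position: [0.6111, -0.0954, 0.119]
ft_force: [-1.4, 0.0, 4.5]
position: [0.6111, -0.0954, 0.1153]
ft_force: [-2.5, 0.4, 7.5]
position: [0.6112, -0.0955, 0.1125]
ft_force: [-4.4, 1.1, 9.6]
```

```bash
for i in 1 2; do python3 -m handwheel '[{"fingers":-1,"dx":0,"dy":0,"dz":-0.002,"spin":0},{"fingers":-1,"dx":0,"dy":0,"dz":-0.001,"spin":0},{"fingers":-1,"dx":0,"dy":0,"dz":0,"spin":0},{"fingers":-1,"dx":0,"dy":0,"dz":0,"spin":0}]' 20|grep -E 'pos|ft'; done
```

```text
position: [0.6114, -0.0956, 0.1122]
ft_force: [-12.7, 3.9, 29.6]
position: [0.6117, -0.0957, 0.112]
ft_force: [-21.1, 4.8, 47.1]
```

```bash
python3 -m handwheel '[{"fingers":-1,"dx":0,"dy":0,"dz":0.006,"spin":0},{"fingers":-1,"dx":0,"dy":0,"dz":0.01,"spin":0},{"fingers":-1,"dx":0,"dy":0,"dz":0.03,"spin":0},{"fingers":-1,"dx":0,"dy":0,"dz":0.04,"spin":0},{"fingers":-1,"dx":0,"dy":0,"dz":0.04,"spin":0},{"fingers":-1,"dx":-0.03,"dy":-0.02,"dz":0.01,"spin":0},{"fingers":-1,"dx":-0.03,"dy":-0.02,"dz":0,"spin":0},{"fingers":-1,"dx":-0.03,"dy":-0.02,"dz":0,"spin":0},{"fingers":-1,"dx":-0.03,"dy":-0.02,"dz":0,"spin":0},{"fingers":-1,"dx":0,"dy":0,"dz":0,"spin":0},{"fingers":-1,"dx":0,"dy":0,"dz":0,"spin":0},{"fingers":-1,"dx":0,"dy":0,"dz":0,"spin":0}]' 20; python3 -c "
from h import *
i=snap('side','s12')[:,:,::-1];print(env.sense()['dq'].round(1))
j=snap('top','t12')[:,:,::-1]
j=cv2.resize(j,(400,300));cv2.imwrite('pics/c12.png',np.vstack([np.hstack([cv2.resize(i,(400,300)),j]),np.hstack([cv2.resize(i[190:280,290:410],(400,300)),np.zeros((300,400,3),np.uint8)])]))"
```

```text
t: 21.42
position: [0.4913, -0.1754, 0.241]
tool_rot: [-180.0, 0.0, -172.1]
ft_force: [0.9, 0.8, 0.5]
finger_gap: 0.001
grasp_force: 0.0
[ 0.8  0.7  0.4 -0.   0.  -0.2]
```

View pics/c12.png

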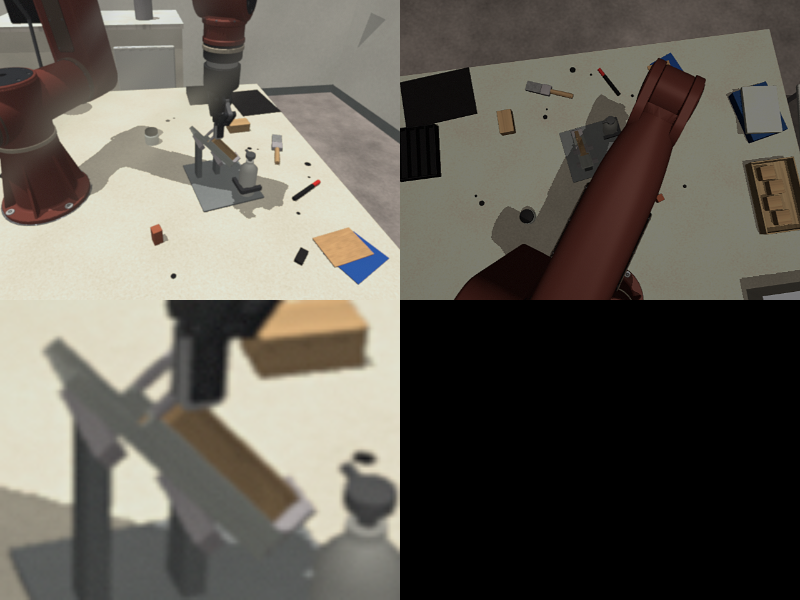

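Both blanks lie one behind the other against the stop, the pump cap is back up at about (401,247), the bystanders have not moved, and the arm is clear.

```bash
python3 -c "
from bench import env
print(env.close_job())"
```

```text
the job is handed in; nothing more can be done
None
```

The job is handed in at about 21 s: both blanks lie end to end against the stop, the pump cap was pressed to its bottom and came back up, and no bystander moved; the one doubt is that the closed fingers briefly read 47 N at the cap's hard stop, which matters only if the 40 N limit on the arm and gripper body also covers the fingers.

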